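# Feed the dish carrier through the incubation chamber's flap

## Robot

A 6-joint arm with a two-finger parallel gripper is mounted at the origin on the work surface. World frame = base frame: x ahead of the robot, y to its left, z up, the work surface at z = 0. Lengths are in m, angles in rad, forces in N, time in s.
With the tool pointing down it reaches from about 0.25 to 0.725 m from the base axis. Payload 4 kg.
Tool frame: the origin (TCP) lies on the centre line of the jaws, within the pads' length; the fingertips stand 22 mm ahead of it and the grasp point (between the pads) lies 3 mm ahead of it; z points along the fingers, y is the line along which they close (so a half turn about z gives the same grasp; the last joint's range is limited). The gripper opens to 85 mm and grips with 20 to 120 N. Pads are 22 mm wide; open, the fingers measure 114 mm over their backs; the gripper's body (76 mm by 85 mm) begins 54 mm behind the grasp point. The pads swing forward as they close: fully open they stand 13 mm farther back than shut.
Start: joints at [1.329, 0.241, 0.005, 1.335, 0, 1.571], TCP at [0.12, 0.485, 0.253] pointing down, gripper open.
Joint ranges: [-2.72, 2.72], [-1.05, 1.87], [-1.09, 1.28], [-1.99, 2.15], [-1.42, 1.44], [-3.14, 3.14]. Speed limits (rad/s): [2.79, 2.79, 3.14, 3.14, 3.14, 3.14].

## Interface

Orientations are given as a unit quaternion [x, y, z, w].
In Python, from workcell import bot gives the robot as it stands.
- The arm moves only by the shell command python3 -m inch 'ROWS'. ROWS is JSON, one flat list of numbers, 7 for each row, row after row: the shift along the world's x, y, z in mm, then the turn, a rotation vector about the world's x, y, z in rad, then the opening in per cent of the stroke, from 0 (shut) to 100 (fully open). A call has 1 to 8 rows; each row is the pose to reach, as a shift and turn from the pose commanded when the call began; what a row does not reach only later rows make up. A row lasts 1/12 s, in which the tool goes at most 41.7 mm and 7.16 degrees, less where a joint would pass 70% of its speed; a pose out of reach is approached as far as the arm can. A call with a gripper value outside its range is refused whole. The fingers move at their own pace and stop on an object; the grip force is fixed at half the most. Time passes only in rows, so rows that repeat a pose let the fingers close. It gives the time, the measured TCP pose, the force, the opening and the grip force at its end, in the units of the state.
- bot.get_obs(): the state, without advancing time (a new reading comes with each control period).
- bot.camera(name): name is "scene" or "top" or "wrist"; returns the picture (384x512x3 uint8, blue, green, red); there is no depth.
- bot.camera_info(name): a dict with "intrinsics" (3x3 intrinsics, pixels), "camera_from_world" (4x4, takes a point from world to camera coordinates); the wrist camera has in their place "hand_eye" (4x4, takes a point from camera to tool coordinates, whose origin is the TCP and whose axes are the flange's). Camera axes: x right, y down, z forward; pixel columns grow to the right and rows downward; lengths in m; the calibration is good to about 2 mm. A picture is of the moment at which its call begins: read the wrist's pose just before it. camera_info takes no time and is no camera call.
- bot.job_done(): hands the job in; it is judged then, once.
Trained networks look in the newest picture that a camera, given by its name, has taken for a name from the list of things; names that differ only in an ending like _2 or _b are one class to them, and where a whole thing is asked for, a point or a joint stands for the part that bears it (a point fixed in the world has none). Each returns a list of dicts, best first, with "confidence" (0 to 1); they miss things now and then, are a little off and sometimes report something else, mostly with a low value. They report only what shows in the picture. A call takes as long as a camera call. They do not tell look-alikes from the thing itself.
- bot.silhouettes(camera, target): "mask" (384x512 bool, what is visible of it) and "uv" ([column, row] in pixels, amid what is visible of it).
- bot.spot_point(camera, target): "uv" ([column, row] in pixels: a listed point, or the origin of a listed thing).
The state is a dict: "clock": time; "joint_pos": joint angles; "joint_vel": joint speeds; "tau": joint torques, N m; "eef_pos": TCP position; "tool_rot": TCP orientation; "ft_force": force on the tool from outside, world axes, zero at the start; "ft_torque": the same for the moment, N m; "grip_width": finger opening in m; "grasp_force": force on a finger pad.
Only numpy, scipy, OpenCV 4.12 (cv2) and the standard library are available. Lean on these libraries where they do the work, as an engineer would, in place of code of your own. Each camera call takes 0.05 s, during which the arm holds its last target. There are 200 camera calls.

## Task

With your fingertips, push the sample carrier that has the single large round dish along its lane, through the hanging flap and fully into the incubation chamber, then draw your fingers back out so that the flap swings shut behind it. Only push it: do not pick it up or tip it. Leave the other carrier and its flap, and everything else on the table, where they are.

Things in the scene. Friction and masses are not known exactly. Their poses are not given: they have to be found in the camera images.
- station: Fixed loading station: two parallel lanes leading into a low incubation chamber. Origin: on the table top, midway between the lanes, under the line of the flaps. Its x axis points along the lanes into the chamber (away from the robot), y left, z up. Lane centre lines at y = +65 and -65 mm, floor plate 4 mm thick, from x = -150 mm (open end) to the back wall at x = +160 mm.
- lane_left (a point): Middle of the left lane's floor under its flap (station x = 0, y = +65 mm), 4 mm above the table; axes as the station's. The lane is 75 mm wide between straight guide rails 6 mm thick, tops 14 mm above the table, running its whole length.
- lane_right (a point): The same point of the right lane (station y = -65 mm).
- roof (a point): Middle of the front edge strip of the chamber's flat clear roof, on its top, 72 mm above the table. The chamber covers station x = -4 to +168 mm, y = -119 to +119 mm; the roof is 4 mm thick, its screws stand 1.5 mm proud. In front of the chamber (x below -4 mm) the lanes are open above. Each lane enters by an opening 97 mm wide, centred on the lane, 68 mm high, closed by the flap.
- flap_left (a joint): Swing of the left lane's flap, rad: 0 = hanging shut, grows as it swings into the chamber (to 1.3); never outwards. Steel sheet 92 wide, 45 long, 3 mm thick, 40 g, hinged freely at its top edge, 66 mm above the table. Falls shut by its weight. A carrier lifts it to about 0.37; it rests on carrier or fingers and falls shut only once the carrier's rear face is some 18 mm past the flap line.
- flap_right (a joint): The same for the right lane's flap (station y = -65 mm).
- flap_left_edge (a point): Middle of the left flap's lower edge; when shut it is 21 mm above the table, 17 mm above the lane's floor.
- flap_right_edge (a point): The same for the right flap.
- carrier_dish: Loose aluminium sample carrier with ONE large round dish (60 mm across) in its top. Block 80 mm long (own x), 70 wide, 20 tall, 0.15 to 0.31 kg; origin at the centre of its underside. It lies on one lane's floor, between the rails, in front of the flap, its x axis pointing into the chamber. It slides; a push at the middle of its rear face keeps it straight.
- carrier_wells: The other carrier, same block, 80 x 70 x 20 mm, with twelve small round wells (13 mm) in its top; lies in the other lane and stays there. Origin at the centre of its underside.
- vial: Bystander: amber glass vial, 22 mm wide, 38 mm tall, standing between the two lanes near their open ends. Origin at the centre of its underside.
- dropper: Bystander: white plastic bottle, 42 mm wide, 100 mm tall, standing left of the station. Origin at the centre of its underside.
- eyepiece: Bystander: black microscope eyepiece, 42 mm wide, 55 mm tall, standing right of the lanes. Origin at the centre of its underside.
- jar: Bystander: glass jar, 56 mm wide, 55 mm tall, standing right of the chamber. Origin at the centre of its underside.
- driver: Bystander: screwdriver 150 mm long, lying left of the chamber. Origin: middle of its length on the underside.
- objective_case: Bystander: grey plastic cylinder, 38 mm wide, 60 mm tall, standing left of the lanes' open ends. Origin at the centre of its underside.
Not all that is in view belongs to the job. What is shaped like the carrier_dish but red is not meant.

How it is judged:
By the outcome, as a careful person would: the job done as asked, in the order asked, and still so for the second after the job is handed in, with the robot touching nothing.
It also fails if it takes over 35 s, if anything falls off the work surface, if the arm or the gripper's body presses on something with over 40 N, if the wrist force passes 120 N, or if a joint passes its speed limit or range.

## Working session

There is one attempt and no reset: what is moved stays moved. The work goes in short steps, Python scripts to look and compute and a shell command to move; the robot and the scene stay as the last step left them, time stands still between calls to the robot, and variables do not carry over. Pictures are saved under pics/ and viewed, at most 10 in all, crops included, and the job is handed in when it is done.

```bash
mkdir -p pics; python3 - <<'E'
from workcell import bot
import cv2,numpy as np
for c in("scene","top"):
    cv2.imwrite(f"pics/{c}0.png",bot.camera(c))
    for t in ("carrier_dish","carrier_wells","lane_left","lane_right","roof","flap_left_edge","flap_right_edge","vial"):
        print(c,t,[(np.round(d["uv"],1).tolist(),round(d["confidence"],2)) for d in bot.spot_point(c,t)][:3])
o=bot.get_obs();print(o["clock"],o["eef_pos"],o["tool_rot"],o["grip_width"])
E
```

```text
scene carrier_dish [([211.7, 167.2], 0.87), ([167.4, 188.7], 0.81), ([102.1, 242.8], 0.65)]
scene carrier_wells [([278.2, 216.1], 0.56)]
scene lane_left []
scene lane_right []
scene roof [([271.7, 226.6], 0.76)]
scene flap_left_edge [([280.8, 169.1], 0.39)]
scene flap_right_edge []
scene vial [([253.4, 228.7], 0.46)]
top carrier_dish [([295.2, 289.8], 0.9), ([230.7, 277.1], 0.77), ([386.7, 291.2], 0.7)]
top carrier_wells [([244.1, 176.9], 0.8)]
top lane_left [([250.9, 149.3], 0.9)]
top lane_right [([302.9, 168.4], 0.66)]
top roof [([277.4, 150.8], 0.59), ([272.1, 183.8], 0.31)]
top flap_left_edge [([249.6, 150.0], 0.7), ([249.1, 148.0], 0.47)]
top flap_right_edge [([306.6, 169.7], 0.73), ([247.4, 149.5], 0.39)]
top vial [([268.2, 183.0], 0.52)]
0.9 [0.11974167 0.48547966 0.25333281] [1.20600689e-01 9.92701099e-01 3.88028528e-05 1.20595515e-05] 0.08550034909026742
```

```bash
cd pics; python3 -c "
import cv2,numpy as np
cv2.imwrite('both.png',cv2.resize(np.vstack([cv2.imread('top0.png'),cv2.imread('scene0.png')]),None,fx=.78,fy=.78))"
```

```text
(no output)
```

View pics/top0.png

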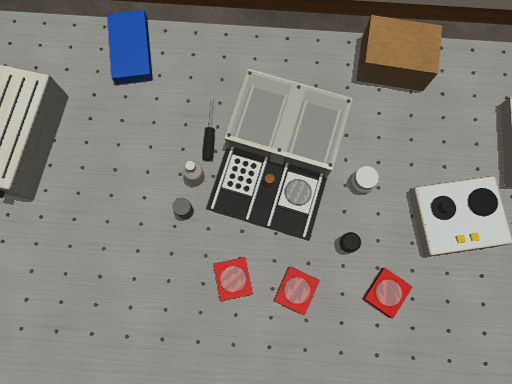

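View pics/scene0.png

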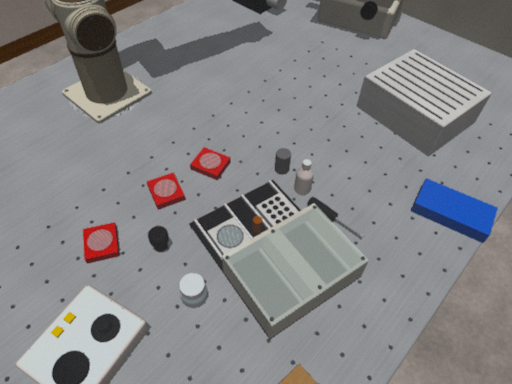

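Top view: the silver carrier with the single dish is at (298,191) in the right lane. The wells carrier is at (243,175) in the left lane. Three red look-alikes lie on the table at (232,278), (297,290) and (388,292), and they are not meant. I'll confirm with an enlarged crop.

```bash
python3 - <<'E'
from workcell import bot
import cv2,numpy as np
im=cv2.imread("pics/top0.png")
cv2.imwrite("pics/crop.png",cv2.resize(im[60:250,190:390],None,fx=3.15,fy=3.15,interpolation=cv2.INTER_CUBIC)[:600])
i=bot.camera_info("top");print(np.round(i["intrinsics"],1).tolist(),np.round(i["camera_from_world"],4).tolist())
i=bot.camera_info("wrist");print(np.round(i["intrinsics"],1).tolist(),np.round(i["hand_eye"],4).tolist())
E
```

```text
[[453.3, 0.0, 248.8], [0.0, 453.3, 191.4], [0.0, 0.0, 1.0]] [[0.0707, -0.9975, -0.0031, -0.0538], [-0.973, -0.0683, -0.2205, 0.6113], [0.2197, 0.0186, -0.9754, 0.8827], [0.0, 0.0, 0.0, 1.0]]
[[274.7, 0.0, 257.2], [0.0, 274.7, 186.5], [0.0, 0.0, 1.0]] [[-0.0004, -0.947, -0.3211, 0.0824], [1.0, -0.0003, -0.0004, 0.0002], [0.0003, -0.3211, 0.947, -0.121], [0.0, 0.0, 0.0, 1.0]]
```

View pics/crop.png

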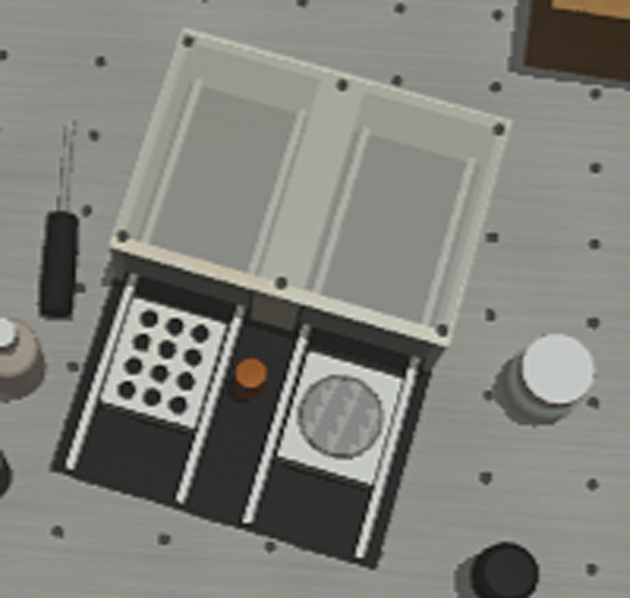

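The crop confirms it: the single-dish silver carrier is in the right lane with its centre at crop (341,416), and the twelve-well one is in the left lane. Next I fit the station pose.

```bash
cat > h.py <<'E'
from workcell import bot
import numpy as np
from scipy.optimize import least_squares
i=bot.camera_info("top");K=np.array(i["intrinsics"]);T=np.array(i["camera_from_world"])
def proj(P):
    c=(T[:3,:3]@np.asarray(P).T).T+T[:3,3]; p=(K@c.T).T; return p[:,:2]/p[:,2:]
def w(q,S):
    S=np.asarray(S,float);c,s=np.cos(q[2]),np.sin(q[2])
    return np.c_[q[0]+c*S[:,0]-s*S[:,1],q[1]+s*S[:,0]+c*S[:,1],S[:,2]]
def fit(S,uv,q0=(.5,0,-.28)):
    r=least_squares(lambda q:(proj(w(q,S))-uv).ravel(),q0,loss="soft_l1");return r.x,np.round(proj(w(r.x,S))-uv,1)
E
python3 - <<'E'
from h import *
C=lambda a:np.array(a,float)/3.15+[190,60]-.34
S=np.array([[-4,119,72],[-4,-119,72],[168,-119,72],[168,119,72],[-150,105.5,14],[-150,24.5,14],[-150,-24.5,14],[-150,-105.5,14]])/1e3
uv=C([[112,243],[445,345],[511,121],[185,30],[70,467],[182,500],[249,522],[360,556]])
q,r=fit(S,uv);print("station",q,r.tolist())
S2=np.array([[40,35,20],[40,-35,20],[-40,-35,20],[-40,35,20]])/1e3; S2[:,2]+=.004
d,r=fit(S2,C([[308,350],[405,380],[374,483],[278,457]]));print("dish",d,r.tolist())
c,s=np.cos(q[2]),np.sin(q[2]);R=np.array([[c,s],[-s,c]])
print("dish in station mm",R@(d[:2]-q[:2])*1e3,d[2]-q[2])
# vial top centre, z=38
v=least_squares(lambda p:(proj([[p[0],p[1],.038]])-C([[251,375]])).ravel(),[.4,0]).x
print("vial in station",R@(v-q[:2])*1e3)
print("flap pt",w(q,[[0,-.065,.004]]),"tool heading",np.array(bot.get_obs()["tool_rot"]))
E
```

```text
station [ 0.7043613  -0.06778121 -0.23029095] [[-0.4, 0.7], [1.1, -0.1], [0.4, -1.3], [0.2, -1.8], [-0.2, 0.2], [-0.6, 0.5], [-0.4, 0.1], [0.1, 0.3]]
dish [ 0.62967046 -0.11771235 -0.22461798] [[0.2, 0.0], [-0.1, -0.6], [0.2, 0.8], [-0.3, -0.1]]
dish in station mm [-61.32168365 -65.66194966] 0.005672967113708072
vial in station [-54.54521829   2.65525676]
flap pt [[ 0.68952435 -0.13106521  0.004     ]] tool heading [1.20600689e-01 9.92701099e-01 3.88028528e-05 1.20595515e-05]
```

```bash
cat >> h.py <<'E'
Q=np.array([.70436,-.06778,-.2303])
from scipy.spatial.transform import Rotation as Ro
def W(x,y,z): return w(Q,[[x/1e3,y/1e3,z/1e3]])[0]
def to_st(p):
    c,s=np.cos(Q[2]),np.sin(Q[2]);d=np.array(p[:2])-Q[:2];return np.array([c*d[0]+s*d[1],-s*d[0]+c*d[1],p[2]])*1e3
E
python3 - <<'E'
from h import *
o=bot.get_obs();p=np.array(o["eef_pos"]);R0=Ro.from_quat(o["tool_rot"])
c,s=np.cos(Q[2]),np.sin(Q[2]);X=np.array([c,s,0]);Y=np.array([-s,c,0])
a=np.radians(45);z=X*np.cos(a)+np.array([0,0,-np.sin(a)])
Rt=Ro.from_matrix(np.c_[np.cross(Y,z),Y,z])
print("turn",(Rt*R0.inv()).as_rotvec())
for n,t in(("above",(-190,-65,150)),("pre",(-160,-65,29)),("end",(6,-65,29))):
    print(n,(W(*t)-p)*1e3)
for uv,h in(((350,241),.055),((297,290),.02),((388,292),.02),((182,208),.06),((232,279),.02)):
    v=least_squares(lambda q:(proj([[q[0],q[1],h]])-np.array([uv])).ravel(),[.4,0]).x
    print(uv,to_st([*v,h]))
E
```

```text
turn [-0.18374376 -0.76359156  0.01086176]
above [ 384.79719364 -573.17230477 -103.33281046]
pre [ 414.00513238 -580.02039316 -224.33281046]
end [ 575.6223934  -617.91314895 -224.33281046]
(350, 241) [-137.17417911 -196.04415641   55.        ]
(297, 290) [-264.02380058 -121.57573343   20.        ]
(388, 292) [-211.33816384 -305.09912805   20.        ]
(182, 208) [-175.24737605  158.87298316   60.        ]
(232, 279) [-282.90315651   15.88853519   20.        ]
```

```bash
python3 -m inch '[24,-36,0,0,0,0,0, 46,-69,0,0,0,0,0, 68,-102,0,0,0,0,0, 90,-135,0,0,0,0,0, 112,-167,0,0,0,0,0, 134,-200,0,0,0,0,0, 156,-233,0,0,0,0,0, 180,-268,0,0,0,0,0]' && python3 -m inch '[23,-34,0,-0.02,-0.09,0,0, 46,-69,0,-0.04,-0.18,0,0, 69,-103,0,-0.06,-0.27,0,0, 92,-137,0,-0.09,-0.36,0,0, 115,-171,0,-0.11,-0.45,0,0, 138,-205,0,-0.13,-0.54,0,0, 170,-255,0,-0.16,-0.65,0.01,0, 205,-305,0,-0.184,-0.764,0.011,0]'
python3 - <<'E'
from h import *
import cv2
o=bot.get_obs();p=np.array(o["eef_pos"]);R=Ro.from_quat(o["tool_rot"])
print(o["clock"],to_st(p),p,R.as_matrix()[:,2],o["ft_force"],o["grip_width"],(W(-160,-65,29)-p)*1e3)
cv2.imwrite("pics/w1.png",np.hstack([bot.camera("wrist"),bot.camera("scene")])[:,:])
E
```

```text
clock: 1.57
eef_pos: [0.2998, 0.2166, 0.2536]
tool_rot: [0.12, 0.993, 0.0, 0.0]
ft_force: [1.8, 0.7, -0.3]
grip_width: -0.0
grasp_force: 0.0
clock: 2.23
eef_pos: [0.479, -0.0494, 0.2544]
tool_rot: [0.107, 0.921, -0.043, 0.373]
ft_force: [0.5, 1.4, -1.4]
grip_width: -0.0001
grasp_force: 0.0
2.2333 [-223.59029161  -33.54553815  254.41775711] [ 0.47901552 -0.049401    0.25441776] [ 0.67693062 -0.15896585 -0.71867572] [ 0.47888948  1.44836999 -1.42695136] -9.04620603126232e-05 [  54.73128022  -45.13973109 -225.41775711]
```

```bash
python3 -m inch '[0,0,0,0,0,0,0, 0,0,0,0,0,0,0, 0,0,0,0,0,0,0]'
python3 - <<'E'
from h import *
import cv2
o=bot.get_obs();p=np.array(o["eef_pos"]);R=Ro.from_quat(o["tool_rot"])
c,s=np.cos(Q[2]),np.sin(Q[2]);X=np.array([c,s,0]);Y=np.array([-s,c,0]);a=np.pi/4;z=X*np.cos(a)-np.array([0,0,np.sin(a)])
Rt=Ro.from_matrix(np.c_[np.cross(Y,z),Y,z])
print(to_st(p),"turn",(Rt*R.inv()).as_rotvec(),"go",(W(-160,-65,29)-p)*1e3)
cv2.imwrite("pics/w2.png",bot.camera("wrist"))
E
```

```text
clock: 2.58
eef_pos: [0.479, -0.0463, 0.2537]
tool_rot: [0.106, 0.922, -0.042, 0.369]
ft_force: [-0.6, -0.6, 0.4]
grip_width: 0.0001
grasp_force: 0.0
[-224.29359914  -30.52014175  253.71389173] turn [-0.00735401 -0.02301166 -0.001596  ] go [  54.72541293  -48.24579459 -224.71389173]
```

View pics/w2.png

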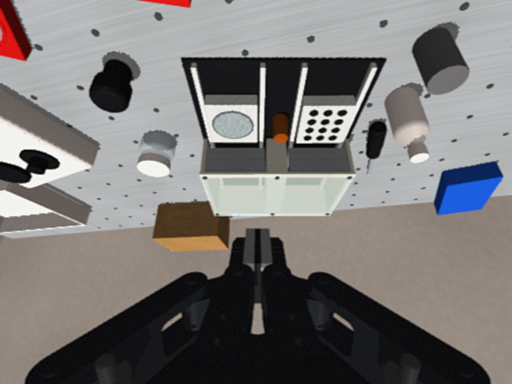

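The wrist view shows the shut fingers at (258,240) over the station, with the dish carrier at (232,122), the vial at (281,127) and the wells carrier at (327,118). The lane is clear, so I descend behind the dish carrier.

```bash
python3 -m inch '[25,-25,0,-0.004,-0.012,0,0, 55,-48,0,-0.007,-0.023,-0.002,0, 55,-48,-40,-0.007,-0.023,-0.002,0, 55,-48,-80,-0.007,-0.023,-0.002,0, 55,-48,-120,-0.007,-0.023,-0.002,0, 55,-48,-160,-0.007,-0.023,-0.002,0, 55,-48,-190,-0.007,-0.023,-0.002,0, 55,-48,-205,-0.007,-0.023,-0.002,0]' && python3 -m inch '[0,0,0,0,0,0,0, 0,0,0,0,0,0,0]'
cat > st.py <<'E'
from h import *
o=bot.get_obs();p=np.array(o["eef_pos"]);R=Ro.from_quat(o["tool_rot"])
m=R.as_matrix();print(round(o["clock"],2),"st",to_st(p).round(1),"pitch",np.degrees(np.arcsin(-m[2,2])).round(1),"yaw err",(np.arctan2(-m[0,1],m[1,1])-Q[2]).round(4),"F",np.round(o["ft_force"],1))
E
python3 - <<'E'
import st,cv2
from h import *
cv2.imwrite("pics/s3.png",bot.camera("scene")[130:330,150:400].repeat(3,0).repeat(3,1)[:600])
cv2.imwrite("pics/w3.png",bot.camera("wrist"))
E
```

```text
clock: 3.3
eef_pos: [0.532, -0.0936, 0.0433]
tool_rot: [0.106, 0.919, -0.044, 0.377]
ft_force: [0.4, 0.3, -0.0]
grip_width: -0.0
grasp_force: 0.0
clock: 3.47
eef_pos: [0.5337, -0.0942, 0.0465]
tool_rot: [0.106, 0.918, -0.044, 0.379]
ft_force: [0.8, -0.1, 0.4]
grip_width: -0.0001
grasp_force: 0.0
3.47 st [-160.1  -64.7   46.5] pitch 45.2 yaw err -0.0002 F [ 0.8 -0.1  0.4]
```

View pics/w3.png

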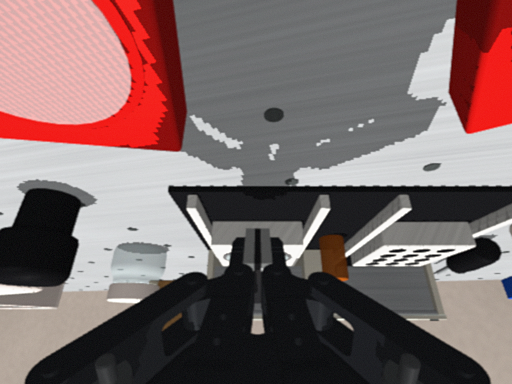

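View pics/s3.png

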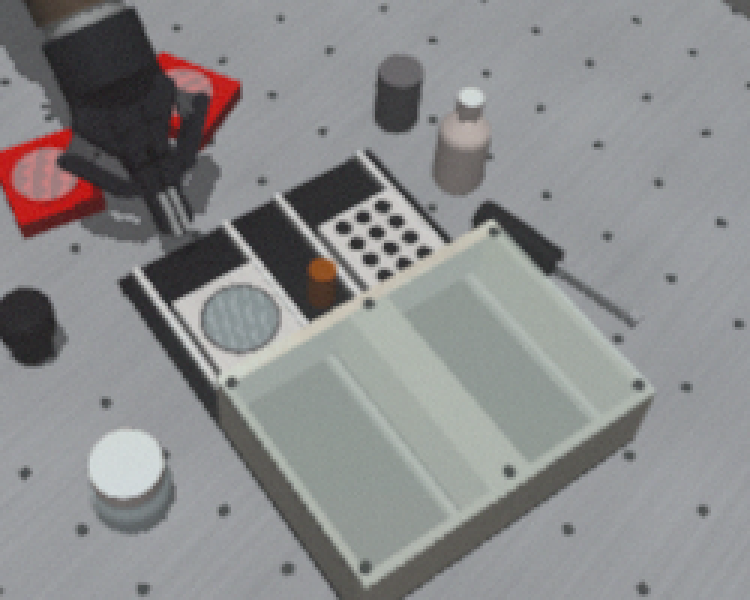

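Fingers at (258,240) sit centred over the right lane between the rails at (200,205) and (322,205). The scene crop shows the gripper lined up behind the dish carrier, clear of the red ones. I'll go forward and down, then ease into contact.

```bash
python3 -m inch '[10,-2.3,-5,0,0,0,0, 19.5,-4.6,-12,0,0,0,0, 19.5,-4.6,-18,0,0,0,0, 19.5,-4.6,-18,0,0,0,0]' && python3 st.py && python3 -m inch '[4.9,-1.1,0,0,0,0,0, 9.7,-2.3,0,0,0,0,0, 14.6,-3.4,0,0,0,0,0, 19.5,-4.6,0,0,0,0,0, 24.3,-5.7,0,0,0,0,0, 29.2,-6.8,0,0,0,0,0, 29.2,-6.8,0,0,0,0,0]' && python3 st.py && python3 - <<'E'
from h import *
import cv2
t=bot.camera("top")[60:250,190:390];s=bot.camera("scene")[130:320,150:350]
cv2.imwrite("pics/p4.png",cv2.resize(np.hstack([t,s]),None,fx=2,fy=2,interpolation=cv2.INTER_CUBIC))
E
```

```text
clock: 3.9
eef_pos: [0.554, -0.0999, 0.0309]
tool_rot: [0.107, 0.917, -0.044, 0.381]
ft_force: [-0.2, 0.1, -0.8]
grip_width: -0.0005
grasp_force: 0.0
3.9 st [-139.1  -65.6   30.9] pitch 44.9 yaw err -0.0019 F [-0.2  0.1 -0.8]
clock: 4.48
eef_pos: [0.5832, -0.1069, 0.0301]
tool_rot: [0.107, 0.918, -0.044, 0.38]
ft_force: [0.3, 1.0, 0.6]
grip_width: 0.0
grasp_force: 0.0
4.48 st [-109.   -65.8   30.1] pitch 45.0 yaw err -0.0023 F [0.3 1.  0.6]
```

View pics/p4.png

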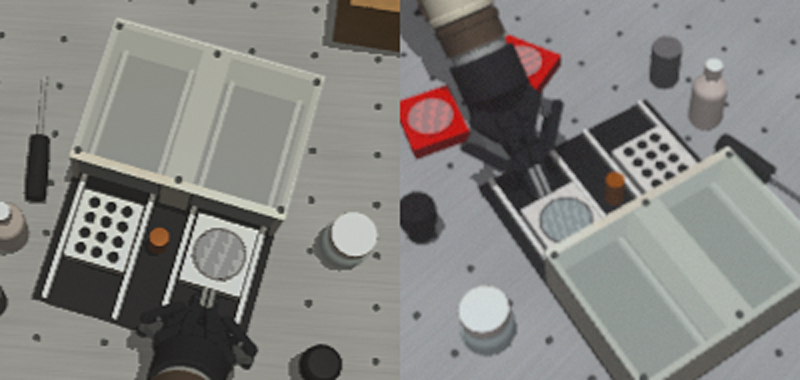

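The top crop shows the dish has moved to (218,253), about 11 mm into the lane, with the fingertips at (207,292) on its rear face. Nothing else has been disturbed, so I keep pushing.

```bash
python3 -m inch '[7.8,-1.7,-1,0,0,0,0, 15.6,-3.5,-1.5,0,0,0,0, 23.4,-5.3,-1.5,0,0,0,0, 31.2,-7.2,-1.5,0,0,0,0, 38.9,-9.0,-1.5,0,0,0.002,0, 46.7,-10.8,-1.5,0,0,0.002,0, 54.5,-12.6,-1.5,0,0,0.002,0, 62.3,-14.4,-1.5,0,0,0.002,0]' && python3 st.py && python3 - <<'E'
from h import *
import cv2
t=bot.camera("top")[60:250,190:390];s=bot.camera("scene")[130:320,150:350]
cv2.imwrite("pics/p5.png",cv2.resize(np.hstack([t,s]),None,fx=2,fy=2,interpolation=cv2.INTER_CUBIC))
E
```

```text
clock: 5.25
eef_pos: [0.6451, -0.1213, 0.0279]
tool_rot: [0.106, 0.918, -0.044, 0.38]
ft_force: [-2.2, -0.1, -0.9]
grip_width: 0.0001
grasp_force: 0.7
5.25 st [-45.5 -65.6  27.9] pitch 45.1 yaw err -0.0002 F [-2.2 -0.1 -0.9]
```

View pics/p5.png

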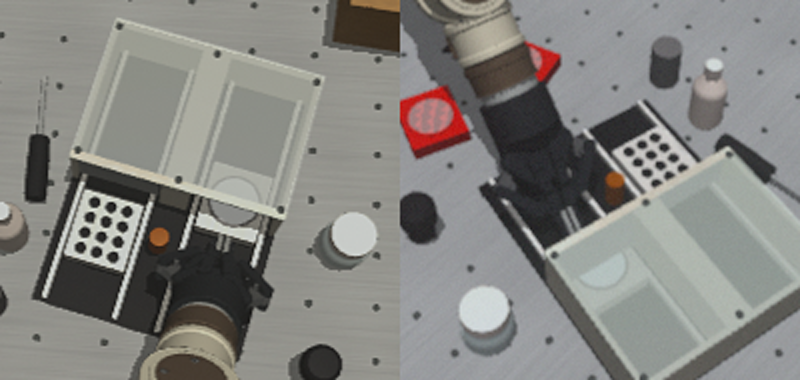

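The carrier's front half is under the clear roof at (235,195), the flap is lifted, and the vial and wells carrier are undisturbed. I continue with a force check.

```bash
python3 -m inch '[7.3,-1.7,0.5,0,0,0,0, 14.6,-3.4,0.5,0,0,0,0, 21.9,-5.1,0.5,0,0,0,0, 29.2,-6.8,0.5,0,0,0,0, 37,-8.7,0.5,0,0,0,0]' && python3 st.py && python3 - <<'E'
from h import *
import cv2
t=bot.camera("top")[60:250,190:390];s=bot.camera("scene")[130:320,150:350]
cv2.imwrite("pics/p6.png",cv2.resize(np.hstack([t,s]),None,fx=2,fy=2,interpolation=cv2.INTER_CUBIC))
E
```

```text
clock: 5.77
eef_pos: [0.6819, -0.1299, 0.0284]
tool_rot: [0.106, 0.918, -0.044, 0.38]
ft_force: [-0.9, -0.5, -0.6]
grip_width: 0.0002
grasp_force: 0.6
5.77 st [ -7.7 -65.6  28.4] pitch 45.1 yaw err -0.0001 F [-0.9 -0.5 -0.6]
```

View pics/p6.png

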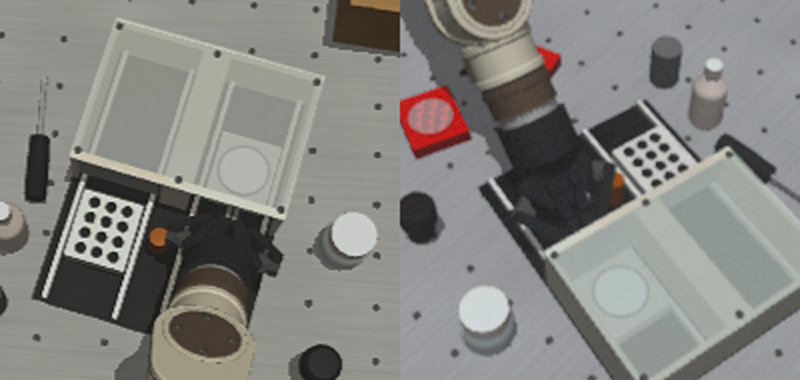

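The dish is now at (243,170) under the roof and the forces are low. I measure it, then finish the push.

```bash
cat > dish.py <<'E'
from h import *
def pos(uv,h=.024):
    v=least_squares(lambda q:(proj([[q[0],q[1],h]])-np.array([uv])).ravel(),[.6,0]).x
    return to_st([*v,h]).round(1)
E
python3 -c "
from dish import *
print(pos((243/2+190-.25,170/2+60-.25)))"
python3 -m inch '[4.9,-1.1,0,0,0,0,0, 9.2,-2.2,0,0,0,0,0, 13,-3,0,0,0,0,0, 16,-3.8,0,0,0,0,0, 16,-3.8,0,0,0,0,0]' && python3 st.py
```

```text
[ 52.4 -64.3  24. ]
clock: 6.28
eef_pos: [0.6982, -0.1338, 0.0289]
tool_rot: [0.106, 0.918, -0.044, 0.38]
ft_force: [-0.7, -1.0, -0.3]
grip_width: 0.0003
grasp_force: 0.1
6.28 st [  9.  -65.7  28.9] pitch 45.0 yaw err -0.0002 F [-0.7 -1.  -0.3]
```

Rear face is about 29 mm past the flap line, so I draw the fingers straight back.

```bash
python3 -m inch '[-5.8,1.4,0,0,0,0,0, -15.6,3.7,0,0,0,0,0, -27.3,6.4,0,0,0,0,0, -39,9.1,0,0,0,0,0, -53.5,12.6,0,0,0,0,0, -68,16,0,0,0,0,0, -82.8,19.4,0,0,0,0,0, -97.4,22.8,0,0,0,0,0]' && python3 st.py && python3 -m inch '[-30,7,0,0,0,0,0, -60,14,10,0,0,0,0, -75,17.6,40,0,0,0,0, -85,20,80,0,0,0,0, -95,22,120,0,0,0,0, -105,25,160,0,0,0,0, -105,25,190,0,0,0,0, -105,25,190,0,0,0,0]' && python3 - <<'E'
import st
from dish import *
import cv2
t=bot.camera("top");s=bot.camera("scene")
for c,n in(("top","carrier_dish"),("top","flap_right_edge"),("top","flap_left_edge")):
    print(n,[(np.round(d["uv"],1).tolist(),round(d["confidence"],2),pos(d["uv"],.021 if "flap" in n else .004)) for d in bot.spot_point(c,n)])
wv=bot.camera("wrist")
cv2.imwrite("pics/p7.png",np.vstack([cv2.resize(np.hstack([t[60:250,190:390],s[130:320,150:350]]),None,fx=1.5,fy=1.5,interpolation=cv2.INTER_CUBIC),cv2.resize(wv[:370,:],(600,315))]))
E
```

```text
clock: 6.95
eef_pos: [0.5991, -0.1106, 0.029]
tool_rot: [0.106, 0.918, -0.044, 0.38]
ft_force: [-0.2, 0.1, 0.9]
grip_width: -0.0002
grasp_force: 0.0
6.95 st [-92.7 -65.7  29. ] pitch 45.0 yaw err -0.0002 F [-0.2  0.1  0.9]
clock: 7.62
eef_pos: [0.4986, -0.0862, 0.2288]
tool_rot: [0.106, 0.914, -0.044, 0.388]
ft_force: [1.9, -0.0, 1.1]
grip_width: 0.0002
grasp_force: 0.0
7.62 st [-196.1  -64.9  228.8] pitch 44.0 yaw err -0.0001 F [ 1.9 -0.   1.1]
carrier_dish [([387.1, 291.3], 0.88, array([-209. , -307.4,    4. ])), ([232.6, 277.4], 0.78, array([-279. ,   16.4,    4. ])), ([294.8, 291.0], 0.52, array([-266.8, -119.2,    4. ]))]
flap_right_edge [([309.1, 171.4], 0.6, array([ -7.9, -76.5,  21. ]))]
flap_left_edge [([251.7, 150.7], 0.76, array([ 0.4, 59.8, 21. ])), ([213.1, 128.8], 0.74, array([ 24.3, 159.2,  21. ]))]
```

View pics/p7.png

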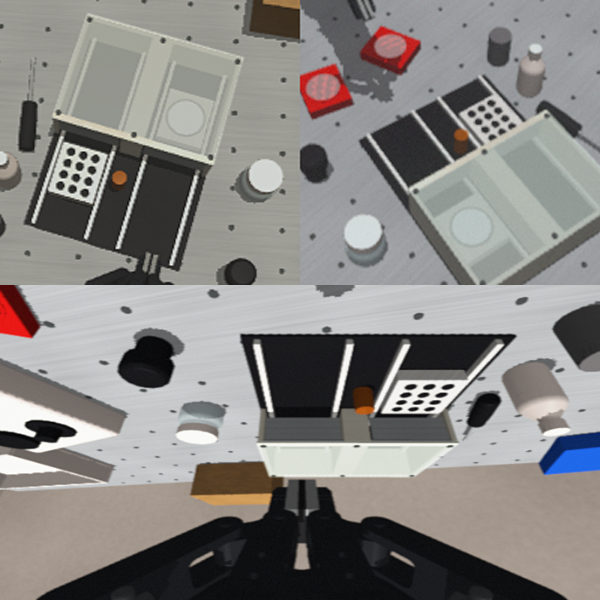

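Carrier inside at top-crop (185,118), with its rear about 27 mm past the flap. Both flaps hang alike and shut in the wrist view at (300,430) and (408,430). The vial and the wells carrier have not moved.

```bash
python3 -m inch '[0,0,0,0,0,0,0, 0,0,0,0,0,0,0, 0,0,0,0,0,0,0]' >/dev/null; python3 -c "
from dish import *
print(pos((313,138.1)));print(bot.job_done())"
```

```text
[ 68.8 -63.8  24. ]
the job is handed in; nothing more can be done
None
```

The single-dish carrier is fully inside the chamber, its rear face about 28 mm past the flap line, with the flap hanging shut behind it; nothing else appeared to have moved, and the job is handed in.

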